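Let off the cheese press

TASK

The cheese in the kitchen press has been pressed long enough. Flick the sprung pawl off the ratchet wheel with its red lever so that it snaps over and stays off, then ease the crank back slowly, without letting it race, until the pressing plate stands at least a centimetre clear above the rim of the mould. Leave the pawl off, and leave the canister, the soap bottle and the spatula as they are.

Things in the scene. Friction and masses are not known exactly. Their poses are not given: they have to be found in the camera images.
- press: Bench-top rack-and-pinion cheese press, fixed: beech base 260 x 180 x 28 mm, dark steel column and head (top at 235 mm), perforated steel mould of 110 mm diameter. Origin: centre of the base's underside, on the worktop. z up; -x is the front, where the mould stands; the -y side carries ratchet wheel, pawl and crank. All positions below said to be 'of the press' are in this frame.
- shaft (a point): Crank shaft's axis at the middle plane of the ratchet wheel (steel, 92 mm diameter, 12 mm thick, 16 saw teeth): at (-12, -46, 200) mm of the press. The shaft runs along the press's y axis.
- pawl (a joint): Pawl angle (rad) about a pin along y at x = 35, z = 243 mm of the press. 0 to 0.25: nose in the teeth, crank locked against winding back; 1.13: fully off, at its stop. Grows as the red pad is pushed towards the press's +x. Its over-centre spring drives it to 0 below 0.57 and to 1.13 above, where it stays; the push at the pad starts at about 4 N and falls to nothing at 0.57.
- pawl_pad (a point): Centre of the red pad on the pawl's upright lever, 52 mm from the pawl's pin: 10 mm thick along the push, 24 mm wide along y, 30 mm high. Engaged, the lever leans 20 degrees towards the press's -x and this is at about (17, -46, 292) mm of the press; off, it leans 45 degrees towards +x. Nothing stands above or just in front of it; the crank arm passes 48 mm further out along -y.
- crank (a joint): Angle of crank and ratchet wheel (rad): 0 plate lowest, 1.7 plate at its top stop; starts between 0.05 and 0.4. Grows as the handle is pushed over the top towards the press's +x (winding back, plate up). Friction holds it wherever it is left; with the pawl off the handle needs 4 to 9 N. With the pawl in the teeth it gives at most one tooth (0.39 rad), then locks.
- crank_handle (a point): Middle of the black crank handle, a round grip of 27 mm diameter and 92 mm length along the press's y (from y = -107 at the crank arm out to -199 mm; this point at -155). It moves on a circle of 105 mm radius about the shaft: at crank angle q it is at x = -12 + 105 sin(q - 0.75), z = 200 + 105 cos(q - 0.75) mm of the press.
- plate (a point): Centre of the underside of the round steel pressing plate (98 mm diameter) on the vertical rack bar. It rises 24 mm per rad of crank, from 22 mm below the mould's rim at crank 0 to 19 mm above it at 1.7.
- mould_rim (a point): Centre of the mould's open top, 114 mm above the worktop.
- canister_mid (a point): Bystander: white lidded tin, 106 x 106 x 148 mm with its wire handle; half-way up.
- soap_mid (a point): Bystander: green bottle, 60 mm diameter, 190 mm high; half-way up.
- board: Grey glass chopping board 200 x 300 x 8 mm, fixed flat on the worktop; centre of its underside.
- spatula: Bystander: wooden spatula 240 mm long, lying on the board; origin on its underside, mid-length, its x axis along it.

How it is judged:
By the outcome, as a careful person would: the job done as asked, in the order asked, and still so for the second after the job is handed in, with the robot touching nothing.
It also fails if it takes over 43 s, if anything falls off the work surface, if the arm or the gripper's body presses on something with over 40 N, if the wrist force passes 120 N, or if a joint passes its speed limit or range.

ROBOT

A 6-joint arm with a two-finger parallel gripper is mounted at the origin on the work surface. World frame = base frame: x ahead of the robot, y to its left, z up, the work surface at z = 0. Lengths are in m, angles in rad, forces in N, time in s.
With the tool pointing down it reaches from about 0.375 to 0.975 m from the base axis. Payload 3.8 kg.
Tool frame: the origin (TCP) lies on the centre line of the jaws, within the pads' length; the fingertips stand 11 mm ahead of it and the grasp point (between the pads) lies 8 mm behind it; x points along the fingers, z is the direction in which the jaws open and shut, and the axes are right-handed (so a half turn about x gives the same grasp; the last joint's range is limited). The gripper opens to 88 mm and grips with 3 to 60 N. Pads are 18 mm wide; open, the fingers measure 123 mm over their backs; the gripper's body (75 mm by 187 mm) begins 45 mm behind the grasp point.
Start: joints at [-1.277, 0.264, 1.604, -0, 1.274, -0.037], TCP at [0.219, -0.638, 0.25] pointing down, gripper open.
Joint ranges: [-2.63, 2.63], [-0.94, 2.18], [0.31, 2.57], [-1.31, 4.45], [0, 2.66], [-2.55, 2.55]. Speed limits (rad/s): [2.57, 2.57, 3.14, 3.14, 3.14, 3.14].

INTERFACE

Orientations are given as a unit quaternion [w, x, y, z].
In Python, from rig import status, eyes, finish_job gives the robot as it stands.
- The arm moves only by the shell command python3 -m inch 'ROWS'. ROWS is JSON, a list that holds one entry, the list of rows, each a list of 7 numbers: the turn, a rotation vector about the tool's x, y, z in rad, then the shift along the tool's x, y, z in mm, then the closure, from 0 (fully open) to 1 (shut). In form: [[[wx, wy, wz, dx, dy, dz, claw], ...]]. A call has 1 to 5 rows; each row shifts and turns the pose as measured when the row begins, along the tool's axes as they then stand; what a row does not reach is not made up. A row lasts 1/8 s, in which the tool goes at most 62.5 mm and 10.7 degrees, less where a joint would pass 70% of its speed; a pose out of reach is approached as far as the arm can. A call is refused whole if a number of a shift passes 62.5 or a number of a turn 0.188, either way. A call with a gripper value outside its range is refused whole. The fingers move at their own pace and stop on an object; the grip force is fixed at half the most. Time passes only in rows, so rows that do not move let the fingers close. It gives the time, the measured TCP pose, the force and the opening at its end, in the units of the state.
- status.sense(): the state, without advancing time (a new reading comes with each control period).
- eyes.read_camera(name): name is "scene" or "side" or "wrist"; returns the picture (420x560x3 uint8, blue, green, red); there is no depth.
- eyes.camera_model(name): a dict with "camera_matrix" (3x3 intrinsics, pixels), "world_to_cam" (4x4, takes a point from world to camera coordinates). Camera axes: x right, y down, z forward; pixel columns grow to the right and rows downward; lengths in m; the calibration is good to about 2 mm. A picture is of the moment at which its call begins: read the wrist's pose just before it. camera_model takes no time and is no camera call; for the wrist camera it gives the pose at the moment of the call.
- finish_job(): hands the job in, once; it reports no verdict.
The state is a dict: "time_s": time; "joints": joint angles; "qvel": joint speeds; "joint_efforts": joint torques, N m; "position": TCP position; "orientation": TCP orientation; "contact_force": force on the tool from outside, world axes, zero at the start; "wrist_torque": the same for the moment, N m; "gripper_width": finger opening in m.
Only numpy, scipy, OpenCV 4.12 (cv2) and the standard library are available. Lean on these libraries where they do the work, as an engineer would, in place of code of your own. Each camera call takes 0.05 s, during which the arm holds its last target.

## Working session

There is one attempt and no reset: what is moved stays moved. The work goes in short steps, Python scripts to look and compute and a shell command to move; the robot and the scene stay as the last step left them, time stands still between calls to the robot, and variables do not carry over. Pictures are saved under pics/ and viewed, and the job is handed in when it is done.

```bash
ls; mkdir -p pics; python3 - <<'E'
from rig import status, eyes
import cv2
s=status.sense(); print(s)
for n in ("scene","side","wrist"):
    m=eyes.camera_model(n); cv2.imwrite(f"pics/{n}0.png",eyes.read_camera(n)); print(n,m)
E
```

```text
pics
{'time_s': 0.0, 'joints': array([-1.27691625e+00,  2.64708057e-01,  1.60533649e+00, -2.09955305e-05,
        1.27367740e+00, -3.68749834e-02]), 'qvel': array([-1.06387716e-03, -3.01113793e-04,  2.14425064e-04,  1.00302103e-04,
        1.05830264e-04,  8.72195058e-05]), 'joint_efforts': array([ 1.29436407e-04, -5.02108347e+01, -3.56876349e+01,  7.31126452e-02,
        2.94738868e-02, -1.89350480e-04]), 'position': array([ 0.21902671, -0.63777476,  0.24843861]), 'orientation': array([ 0.57489096,  0.41131787,  0.57609192, -0.41040967]), 'contact_force': array([ 0.40374361, -0.23259047, -0.90292323]), 'wrist_torque': array([-0.01592348, -0.04204327, -0.04388648]), 'gripper_width': 0.08811241954960043}
scene {'camera_matrix': array([[420.15656458,   0.        , 281.16281026],
       [  0.        , 420.15656458, 209.61746808],
       [  0.        ,   0.        ,   1.        ]]), 'world_to_cam': array([[ 0.8468626 ,  0.531669  , -0.01232131, -0.49663573],
       [ 0.39855974, -0.64983966, -0.64719282, -0.10203049],
       [-0.35209924,  0.54317262, -0.76222676,  1.73754154],
       [ 
[... 234 characters left out ...]
orld_to_cam': array([[-0.87153338, -0.48964187,  0.02608463,  0.48989512],
       [-0.27166394,  0.43789075, -0.85700082,  0.31552031],
       [ 0.40820126, -0.75399107, -0.51465444,  1.44419111],
       [ 0.        ,  0.        ,  0.        ,  1.        ]])}
wrist {'camera_matrix': array([[320.46487628,   0.        , 273.7970299 ],
       [  0.        , 320.46487628, 205.18285067],
       [  0.        ,   0.        ,   1.        ]]), 'world_to_cam': array([[ 0.32439147, -0.94591955, -0.00252466, -0.67332558],
       [-0.90366915, -0.31068879,  0.29471094, -0.04069811],
       [-0.27955723, -0.09332026, -0.95558311,  0.39034568],
       [ 0.        ,  0.        ,  0.        ,  1.        ]])}
```

View pics/scene0.png

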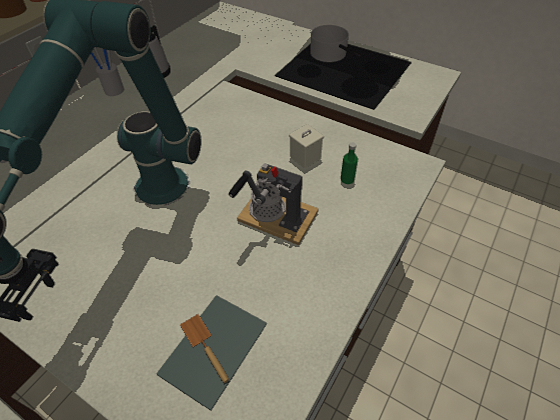

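View pics/side0.png

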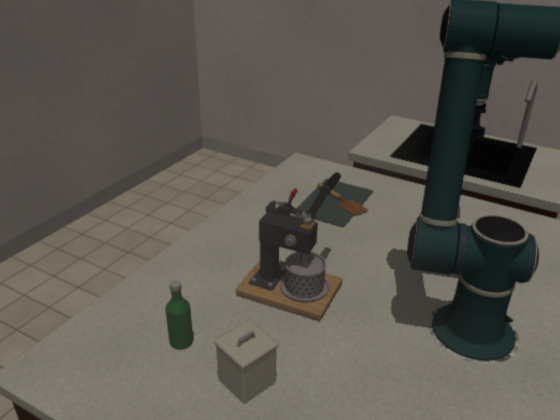

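View pics/wrist0.png

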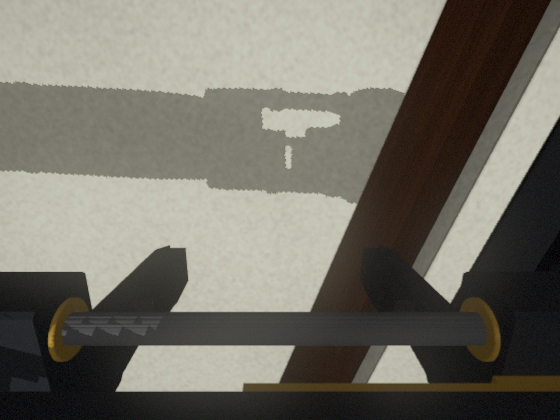

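```bash
python3 - <<'E'
import cv2
a=cv2.imread("pics/scene0.png")[150:260,215:335]; cv2.imwrite("pics/sc_z.png",cv2.resize(a,None,fx=6,fy=5.4,interpolation=2)[:594])
a=cv2.imread("pics/side0.png")[165:320,225:365]; cv2.imwrite("pics/si_z.png",cv2.resize(a,None,fx=3.8,fy=3.8,interpolation=2))
E
```

```text
(no output)
```

View pics/sc_z.png

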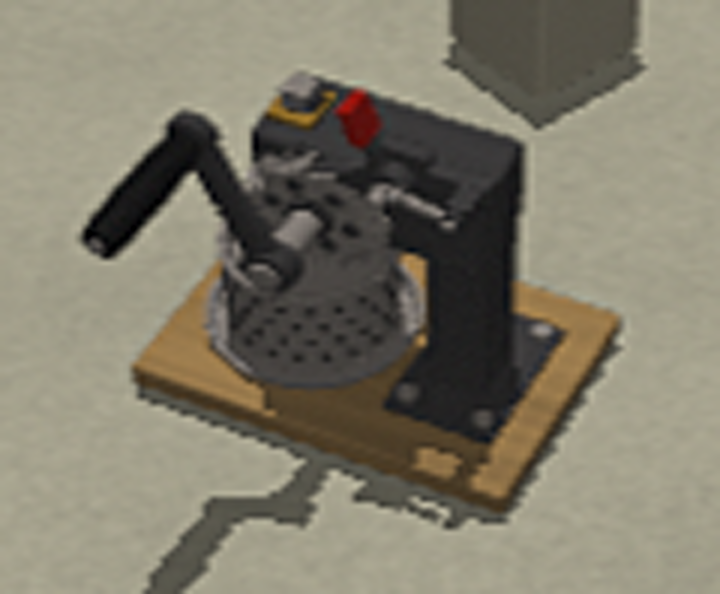

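View pics/si_z.png

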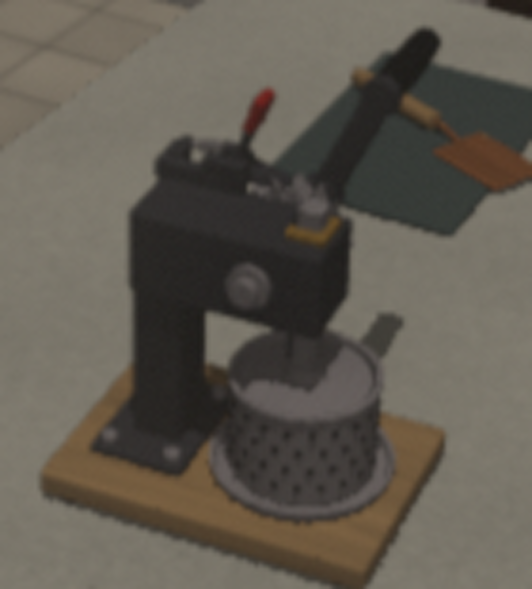

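The two enlarged views show the base's top corners. In the scene view they are about (135,370), (505,500) and (620,318). In the side view they are about (42,480), (365,572) and (443,435). The pawl's red pad leans to the front and the handle points up to the front and out along -y.

```bash
cat > h.py <<'E'
import numpy as np
from rig import status, eyes
from scipy.optimize import least_squares
def ray(m,u,v):
    K=m["camera_matrix"];T=m["world_to_cam"];R=T[:3,:3]
    return -R.T@T[:3,3], R.T@np.linalg.solve(K,[u,v,1])
def onz(n,u,v,z):
    c,d=ray(eyes.camera_model(n),u,v); return c+d*(z-c[2])/d[2]
def tri(obs):
    A=np.zeros((3,3));b=np.zeros(3);L=[]
    for n,u,v in obs:
        c,d=ray(eyes.camera_model(n),u,v);d/=np.linalg.norm(d);P=np.eye(3)-np.outer(d,d);A+=P;b+=P@c;L.append((c,P))
    x=np.linalg.solve(A,b);return x,[np.linalg.norm(P@(x-c)) for c,P in L]
def proj(n,p):
    m=eyes.camera_model(n);q=m["camera_matrix"]@(m["world_to_cam"]@np.r_[p,1])[:3];return q[:2]/q[2]
E
python3 - <<'E'
from h import *
import cv2
sc=lambda u,v:("scene",215+u/6-.4,150+v/5.4-.4)
si=lambda u,v:("side",225+u/3.8-.4,165+v/3.8-.4)
C=[((-130,-90),sc(135,370)),((130,-90),sc(505,500)),((130,90),sc(620,318)),((130,90),si(42,480)),((-130,90),si(365,572)),((-130,-90),si(443,435))]
W=np.array([onz(*o,0.028)[:2] for _,o in C]);L=np.array([c for c,_ in C])/1000
print(W)
f=lambda p:(np.c_[np.cos(p[2])*L[:,0]-np.sin(p[2])*L[:,1]+p[0],np.sin(p[2])*L[:,0]+np.cos(p[2])*L[:,1]+p[1]]-W).ravel()
r=least_squares(f,[.5,0,0]);p=r.x;print(p,r.fun.reshape(-1,2))
np.save("press.npy",p)
def hue(n):
    im=cv2.imread(f"pics/{n}0.png").astype(int);m=((im[...,2]>90)&(im[...,1]<50)&(im[...,0]<60)).astype(np.uint8)
    k,_,st,ce=cv2.connectedComponentsWithStats(m);print(n,st[1:],ce[1:])
hue("scene");hue("side")
c,s=np.cos(p[2]),np.sin(p[2])
for nm,l in (("pad",(.017,-.046,.292)),):
    w=np.array([p[0]+c*l[0]-s*l[1],p[1]+s*l[0]+c*l[1],l[2]]);print(nm,w,proj("scene",w),proj("side",w))
# handle outer end, inner end
for q in (.05,.1,.15,.2,.25,.3,.35,.4):
  o=[]
  for y in (-.107,-.199):
    l=(-.012+.105*np.sin(q-.75),y,.2+.105*np.cos(q-.75));w=np.array([p[0]+c*l[0]-s*l[1],p[1]+s*l[0]+c*l[1],l[2]]);o+=[proj("scene",w).round(1),proj("side",w).round(1)]
  print(q,o)
print("obs handle",sc(190,130),sc(98,242),si(380,92),si(428,42))
E
```

```text
[[0.38841847 0.00408461]
 [0.64274918 0.02964033]
 [0.62444182 0.20473278]
 [0.61324871 0.21475392]
 [0.36336016 0.18164058]
 [0.38122048 0.01130566]]
[0.5022398  0.10769298 0.10686817] [[-5.83717879e-03  2.55382554e-04]
 [-1.65118358e-03  2.43253113e-03]
 [-2.54350163e-03  6.31318799e-03]
 [ 8.64960769e-03 -3.70795247e-03]
 [ 2.14520309e-05  1.67251804e-03]
 [ 1.36080428e-03 -6.96566725e-03]]
scene [[271 167   5   4  13]
 [274 170   3   3   5]
 [276 174   2   1   2]] [[273.15384615 168.46153846]
 [275.4        171.2       ]
 [276.5        174.        ]]
side [[293 189   3   4   6]] [[294.  190.5]]
pad [0.5240494  0.06376871 0.292     ] [274.22780692 171.57961118] [292.28675431 194.67173493]
0.05 [array([239.4, 177.2]), array([333.3, 196.2]), array([224.8, 196.1]), array([343.8, 182.1])]
0.1 [array([240.4, 176.8]), array([332. , 194.8]), array([225.8, 195.8]), array([342.5, 180.8])]
0.15 [array([241.4, 176.6]), array([330.6, 193.5]), array([226.9, 195.6]), array([341.2, 179.5])]
0.2 [array([242.6, 176.3]), array([329.1, 192.2]), array([228. , 195.4]), array([339.8, 178.3])]
0.25 [array([243.7, 176.2]), array([327.6, 191. ]), array([229.2, 195.3]), array([338.4, 177.2])]
0.3 [array([244.9, 176.1]), array([326.1, 189.9]), array([230.4, 195.3]), array([336.9, 176.1])]
0.35 [array([246.2, 176.1]), array([324.5, 188.8]), array([231.6, 195.3]), array([335.4, 175.1])]
0.4 [array([247.5, 176.1]), array([322.8, 187.9]), array([233. , 195.4]), array([333.8, 174.2])]
obs handle ('scene', 246.26666666666665, 173.67407407407407) ('scene', 230.93333333333334, 194.4148148148148) ('side', 324.6, 188.81052631578947) ('side', 337.23157894736846, 175.65263157894736)
```

```bash
cat >> h.py <<'E'
from scipy.spatial.transform import Rotation as Ro
p=np.load("press.npy")
def P2W(l):
    l=np.array(l)/1000;c,s=np.cos(p[2]),np.sin(p[2]);return np.array([p[0]+c*l[0]-s*l[1],p[1]+s*l[0]+c*l[1],l[2]])
def W2P(w):
    c,s=np.cos(p[2]),np.sin(p[2]);d=np.array(w)-[p[0],p[1],0];return np.array([c*d[0]+s*d[1],-s*d[0]+c*d[1],d[2]])*1000
def tool():
    s=status.sense();q=s["orientation"];return s["position"],Ro.from_quat([q[1],q[2],q[3],q[0]]),s
def goal(l,zs=1):
    """TCP at press point l (mm), tool down, jaws along press y (zs sign)"""
    t,R,s=tool();c,sn=np.cos(p[2]),np.sin(p[2])
    x=np.array([0,0,-1.]);z=zs*np.array([-sn,c,0]);y=np.cross(z,x)
    G=Ro.from_matrix(np.c_[x,y,z])
    print("t",s["time_s"],"press",W2P(t).round(1),"tool axes",R.as_matrix().round(2).tolist(),"J",s["joints"].round(2))
    print("turn",(R.inv()*G).as_rotvec().round(3),"shift mm (now axes)",(R.inv().apply(P2W(l)-t)*1000).round(1),"F",s["contact_force"].round(1),"w",s["gripper_width"])
    return G
E
python3 - <<'E'
from h import *
goal([-30,-46,390],1);goal([-30,-46,390],-1)
E
```

```text
t 0.15 press [-361.1 -711.1  248.7] tool axes [[-0.0, 0.95, 0.32], [0.0, 0.32, -0.95], [-1.0, 0.0, -0.0]] J [-1.28  0.26  1.61  0.    1.27 -0.04]
turn [-2.918 -0.    -0.003] shift mm (now axes) [-140.3  470.5 -575.3] F [0.3 0.8 0.7] w 0.08828137165462069
t 0.15 press [-361.1 -711.1  248.7] tool axes [[-0.0, 0.95, 0.32], [0.0, 0.32, -0.95], [-1.0, 0.0, -0.0]] J [-1.28  0.26  1.61  0.    1.27 -0.04]
turn [ 0.224 -0.002  0.   ] shift mm (now axes) [-140.3  470.5 -575.3] F [0.3 0.8 0.7] w 0.08828137165462069
```

```bash
python3 -m inch '[[[0.045,0,0,-14,36,-46,1],[0.045,0,0,-14,36,-46,1],[0.045,0,0,-14,36,-46,1],[0.045,0,0,-14,36,-46,1],[0.045,0,0,-14,36,-46,1]]]'
python3 - <<'E'
from h import *
goal([-30,-46,390],-1)
E
```

```text
time_s: 0.78
position: [0.34, -0.3674, 0.3159]
orientation: [0.519, 0.478, 0.525, -0.475]
contact_force: [1.1, 0.1, -0.1]
gripper_width: 0.0405
t 0.775 press [-211.9 -455.1  315.9] tool axes [[-0.0, 1.0, 0.09], [0.01, 0.09, -1.0], [-1.0, -0.0, -0.01]] J [-0.88 -0.1   1.88  0.    1.38  0.6 ]
turn [-0.016 -0.009  0.002] shift mm (now axes) [ -70.6  175.2 -412.6] F [ 1.1  0.1 -0.1] w 0.04051330378087185
```

```bash
python3 -m inch '[[[0,0,0,-14,24,-54,1],[0,0,0,-14,24,-54,1],[0,0,0,-14,24,-54,1],[0,0,0,-14,24,-54,1],[0,0,0,-10,20,-50,1]]]'
python3 - <<'E'
from h import *
goal([-30,-46,390],-1)
E
```

```text
time_s: 1.4
position: [0.433, -0.0835, 0.3859]
orientation: [0.519, 0.479, 0.524, -0.475]
contact_force: [0.6, -0.2, -0.1]
gripper_width: 0.0003
t 1.4 press [ -89.3 -182.7  385.9] tool axes [[-0.0, 1.0, 0.09], [0.01, 0.09, -1.0], [-1.0, -0.0, -0.01]] J [-0.25 -0.24  1.87  0.01  1.52  1.23]
turn [-0.018 -0.009 -0.   ] shift mm (now axes) [  -2.8   56.9 -137.8] F [ 0.6 -0.2 -0.1] w 0.00034230081184234186
```

```bash
python3 -m inch '[[[-0.018,-0.009,0,0,15,-46,1],[0,0,0,0,15,-46,1],[0,0,0,0,15,-40,1],[0,0,0,0,0,0,1]]]'
python3 - <<'E'
from h import *
import cv2
goal([-30,-46,390],-1)
m=eyes.camera_model("wrist");a=eyes.read_camera("wrist")
cv2.imwrite("pics/w1.png",a)
np.savez("w1.npz",K=m["camera_matrix"],T=m["world_to_cam"])
print(proj("wrist",P2W([17,-46,292])),-m["world_to_cam"][:3,:3].T@m["world_to_cam"][:3,3])
E
```

```text
time_s: 1.9
position: [0.4647, 0.0604, 0.387]
orientation: [0.528, 0.471, 0.527, -0.47]
contact_force: [-0.6, -0.6, -0.5]
gripper_width: 0.0001
t 1.9 press [-42.3 -43.  387. ] tool axes [[0.0, 0.99, 0.11], [0.0, 0.11, -0.99], [-1.0, 0.0, 0.0]] J [ 0.08 -0.19  1.83  0.    1.5   1.53]
turn [ 0.007  0.    -0.002] shift mm (now axes) [-2.9 12.3  3.1] F [-0.6 -0.6 -0.5] w 0.000119801841644709
[277.26160252 130.66423415] [0.5396744  0.06932293 0.52198178]
```

View pics/w1.png

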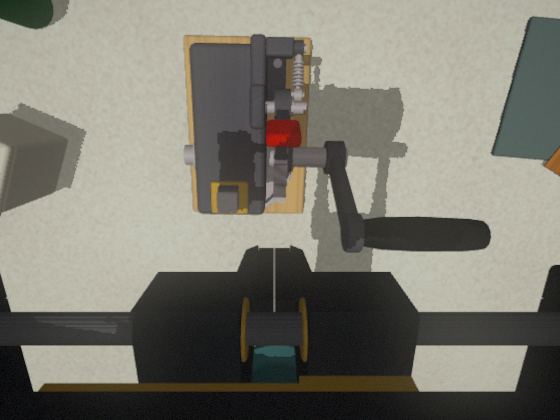

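The wrist view from above shows the red pad at about (284,134), the handle from (362,233) to (490,233) and the closed fingertips at (275,250). Next I correct the press pose with these.

```bash
python3 - <<'E'
from h import *
import cv2
im=cv2.imread("pics/w1.png").astype(int);m=((im[...,2]>90)&(im[...,1]<60)&(im[...,0]<60)).astype(np.uint8)
k,_,st,ce=cv2.connectedComponentsWithStats(m);i=1+st[1:,4].argmax();print(st[i],ce[i])
print("pad",W2P(onz("wrist",*ce[i],.295)),[W2P(onz("wrist",u,134,.295)).round(1)[1] for u in(st[i][0],st[i][0]+st[i][2])])
for u,v in((362,233),(490,233),(345,233)): print("handle",W2P(onz("wrist",u,v,.295)).round(1))
print("base r edge at z28",W2P(onz("wrist",312,60,.028)).round(1),W2P(onz("wrist",302,210,.028)).round(1),W2P(onz("wrist",246,37,.028)).round(1))
E
```

```text
[266 119  35  28 900] [282.83888889 132.99444444]
pad [ 15.65097411 -49.84425591 295.        ] [np.float64(-38.2), np.float64(-62.5)]
handle [ -58.5 -111.1  295. ]
handle [ -58.  -208.6  295. ]
handle [-58.6 -98.2 295. ]
base r edge at z28 [ 96.8 -97.4  28. ] [-126.4  -90.2   28. ] [125.6  -4.5  28. ]
```

```bash
python3 - <<'E'
from h import *
w=P2W([-2,-4.5,0]);p[:2]=w[:2];np.save("press.npy",p);goal([-28,-46,292],-1)
E
python3 -m inch '[[[0.007,0,0,30,12,8,1],[0,0,0,33,0,0,1],[0,0,0,33,0,0,1],[0,0,0,0,0,0,1]]]'
python3 - <<'E'
from h import *
import cv2
goal([-28,-46,292],-1)
cv2.imwrite("pics/w2.png",eyes.read_camera("wrist"))
E
```

```text
t 1.95 press [-40.7 -39.7 387.1] tool axes [[0.0, 0.99, 0.11], [-0.0, 0.11, -0.99], [-1.0, 0.0, 0.0]] J [ 0.07 -0.19  1.83 -0.    1.5   1.53]
turn [ 0.006  0.001 -0.002] shift mm (now axes) [95.1 12.4  6.3] F [-0.2 -0.  -0.5] w 0.0006540834382380557
time_s: 2.45
position: [0.4774, 0.0475, 0.2893]
orientation: [0.526, 0.474, 0.523, -0.474]
contact_force: [0.2, -0.4, 0.1]
gripper_width: 0.0005
t 2.45 press [-29.1 -52.7 289.3] tool axes [[0.0, 0.99, 0.1], [-0.0, 0.1, -0.99], [-1.0, 0.0, 0.0]] J [ 0.05 -0.14  1.96 -0.    1.32  1.52]
turn [-0.005  0.003 -0.003] shift mm (now axes) [-2.7  1.1 -6.7] F [ 0.2 -0.4  0.1] w 0.0005150650459160871
```

View pics/w2.png

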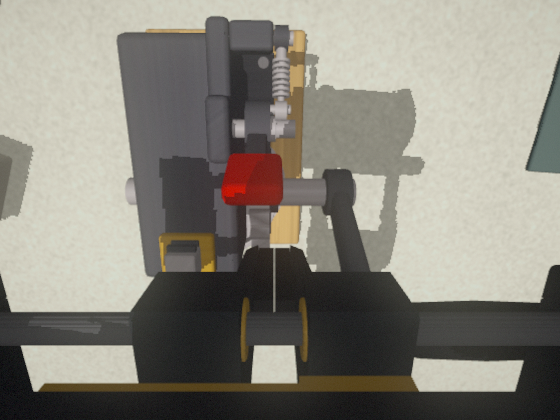

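The picture shows the pad ahead of the fingers at (222–283, 155–200). Its middle lies about 8 mm to the left, so I shift by that and push.

```bash
python3 -m inch '[[[0,0,0,-1,8,-8,1],[0,0,0,0,14,0,1],[0,0,0,0,12,0,1],[0,0,0,0,12,0,1],[0,0,0,0,10,0,1]]]'
python3 - <<'E'
from h import *
import cv2
goal([45,-46,292],-1)
cv2.imwrite("pics/w3.png",eyes.read_camera("wrist"))
E
```

```text
time_s: 3.12
position: [0.5394, 0.0614, 0.2992]
orientation: [0.529, 0.477, 0.52, -0.472]
contact_force: [0.8, -0.4, 0.5]
gripper_width: 0.0004
t 3.125 press [ 34.1 -45.5 299.2] tool axes [[0.01, 0.99, 0.1], [-0.0, 0.1, -0.99], [-1.0, 0.01, 0.0]] J [ 0.07 -0.02  1.83 -0.    1.32  1.54]
turn [-0.006  0.005 -0.014] shift mm (now axes) [ 7.4 10.8  0.4] F [ 0.8 -0.4  0.5] w 0.00041590667201582733
```

View pics/w3.png

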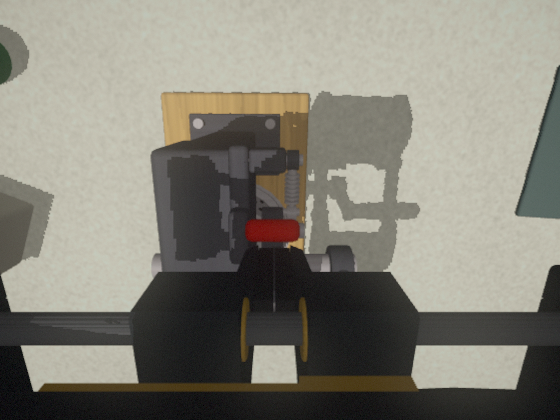

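The pad (246–299, 220–240) is straight ahead of the fingertips, nearly edge-on, so I push on.

```bash
python3 -m inch '[[[0,0,0,3,10,0,1],[0,0,0,2,8,0,1],[0,0,0,0,5,0,1]]]'
python3 - <<'E'
from h import *
import cv2
goal([45,-46,292],-1)
cv2.imwrite("pics/w4.png",eyes.read_camera("wrist"))
E
```

```text
time_s: 3.55
position: [0.5634, 0.0639, 0.293]
orientation: [0.528, 0.476, 0.521, -0.473]
contact_force: [-13.9, -1.3, 5.5]
gripper_width: 0.0001
t 3.55 press [ 58.1 -45.6 293. ] tool axes [[0.01, 0.99, 0.1], [-0.0, 0.1, -0.99], [-1.0, 0.01, 0.0]] J [ 0.07  0.03  1.79 -0.    1.31  1.54]
turn [-0.006  0.004 -0.01 ] shift mm (now axes) [  0.9 -13.1   0.5] F [-13.9  -1.3   5.5] w 0.00010319447475525998
```

View pics/w4.png

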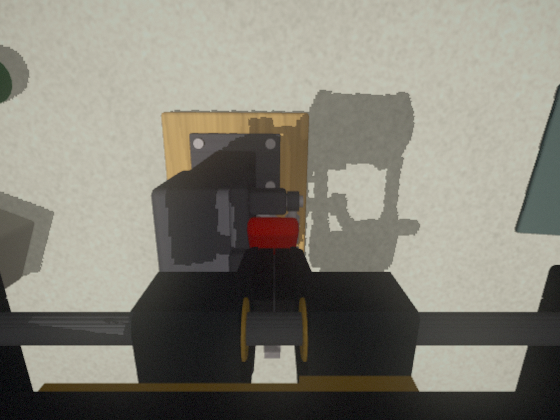

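```bash
python3 -m inch '[[[0,0,0,-15,-20,0,1],[0,0,0,-35,-30,0,1],[0,0,0,-25,-45,20,1],[0,0,0,0,-40,45,1],[0,0,0,0,-25,45,1]]]'
python3 - <<'E'
from h import *
import cv2
goal([-95,-160,285],-1)
m=eyes.read_camera("wrist");cv2.imwrite("pics/w5.png",m)
E
```

```text
time_s: 4.22
position: [0.4121, -0.0619, 0.3689]
orientation: [0.529, 0.473, 0.523, -0.472]
contact_force: [0.5, -1.1, -0.5]
gripper_width: 0.0005
t 4.225 press [-105.7 -154.5  368.9] tool axes [[0.01, 0.99, 0.11], [-0.0, 0.11, -0.99], [-1.0, 0.01, 0.01]] J [-0.21 -0.3   1.94 -0.    1.49  1.26]
turn [ 0.001  0.006 -0.008] shift mm (now axes) [84. 10.  5.] F [ 0.5 -1.1 -0.5] w 0.0004642645641541996
```

View pics/w5.png

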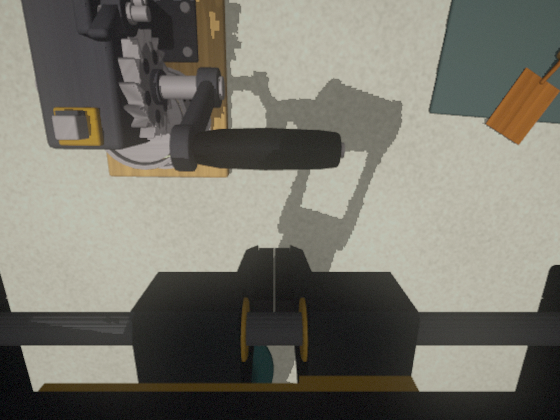

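The handle lies across the picture at (195–340, 148), with the fingers just in front of its middle. I check in the fixed cameras that the pawl has stayed off, then descend.

```bash
python3 - <<'E'
from h import *
import cv2
a=eyes.read_camera("side")[165:320,225:365]; cv2.imwrite("pics/si5.png",cv2.resize(a,None,fx=3.8,fy=3.8,interpolation=2))
E
python3 -m inch '[[[0,0,0,42,4,0,1],[0,0,0,42,0,0,1],[0,0,0,0,0,0,1]]]'
python3 - <<'E'
from h import *
goal([-95,-160,285],-1)
E
```

```text
time_s: 4.7
position: [0.4181, -0.0647, 0.2848]
orientation: [0.528, 0.477, 0.519, -0.474]
contact_force: [-0.0, 0.2, 0.4]
gripper_width: 0.0001
t 4.7 press [-100.1 -157.9  284.8] tool axes [[0.01, 1.0, 0.1], [-0.01, 0.1, -1.0], [-1.0, 0.01, 0.01]] J [-0.21 -0.26  2.07 -0.    1.32  1.26]
turn [-0.01   0.007 -0.012] shift mm (now axes) [-0.1  5.1  2. ] F [-0.   0.2  0.4] w 8.780868470978245e-05
```

View pics/si5.png

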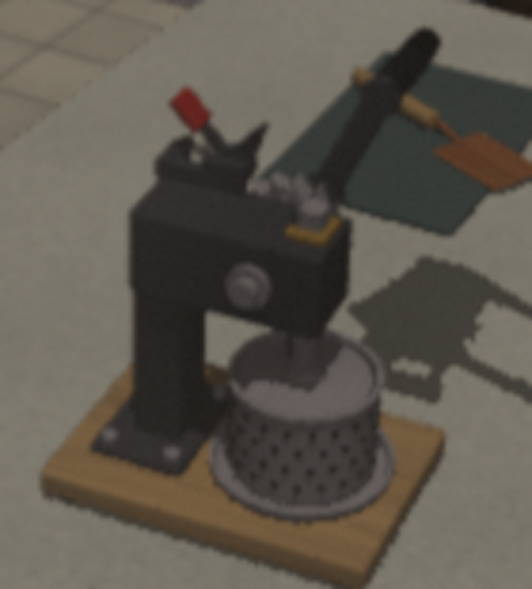

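The pawl is off: its lever leans back at (190,108) and the nose is raised. Now I push the handle slowly.

```bash
python3 -m inch '[[[0,0,-0.01,0,10,0,1],[0,0,0,0,5,0,1],[0,0,0,0,4,0,1],[0,0,0,0,4,0,1],[0,0,0,0,4,0,1]]]'
python3 -m inch '[[[0,0,0,0,4,0,1],[0,0,0,0,4,0,1],[0,0,0,-1,4,0,1],[0,0,0,-1,4,0,1],[0,0,0,-1,4,0,1]]]'
python3 - <<'E'
from h import *
goal([30,-158,288],-1)
E
```

```text
time_s: 5.32
position: [0.4444, -0.062, 0.2916]
orientation: [0.525, 0.471, 0.523, -0.478]
contact_force: [-11.3, -0.5, 7.2]
gripper_width: 0.0001
time_s: 5.95
position: [0.456, -0.0608, 0.2974]
orientation: [0.52, 0.464, 0.529, -0.485]
contact_force: [-5.6, -0.6, 0.1]
gripper_width: 0.0003
t 5.95 press [ -61.9 -158.1  297.4] tool axes [[-0.03, 0.99, 0.1], [-0.01, 0.1, -0.99], [-1.0, -0.03, 0.01]] J [-0.17 -0.16  1.96 -0.02  1.37  1.3 ]
turn [-0.006  0.01   0.03 ] shift mm (now axes) [ 6.6 92.1 -0.8] F [-5.6 -0.6  0.1] w 0.0003465878066586634
```

```bash
python3 -m inch '[[[0,0,0.015,2,5,0,1],[0,0,0.01,2,5,0,1],[0,0,0.01,2,5,0,1],[0,0,0.005,2,5,0,1],[0,0,0.005,2,5,0,1]]]'
python3 -m inch '[[[0,0,0.005,2,5,0,1],[0,0,0.005,2,5,0,1],[0,0,0.005,2,5,0,1],[0,0,0.005,2,5,0,1],[0,0,0.005,2,5,0,1]]]'
python3 - <<'E'
from h import *
import cv2
goal([30,-158,288],-1)
cv2.imwrite("pics/w6.png",eyes.read_camera("wrist"))
E
```

```text
time_s: 6.58
position: [0.4756, -0.0594, 0.2936]
orientation: [0.528, 0.471, 0.522, -0.477]
contact_force: [-7.5, -0.3, 4.6]
gripper_width: 0.0001
time_s: 7.2
position: [0.4978, -0.0575, 0.2904]
orientation: [0.533, 0.474, 0.517, -0.472]
contact_force: [-6.3, -0.2, 3.6]
gripper_width: 0.0004
t 7.2 press [ -20.  -159.2  290.4] tool axes [[0.02, 0.99, 0.1], [-0.01, 0.1, -0.99], [-1.0, 0.02, 0.01]] J [-0.16 -0.11  1.93 -0.01  1.3   1.31]
turn [-0.003  0.015 -0.017] shift mm (now axes) [ 3.3 50.  -1.4] F [-6.3 -0.2  3.6] w 0.00043284327523282235
```

View pics/w6.png

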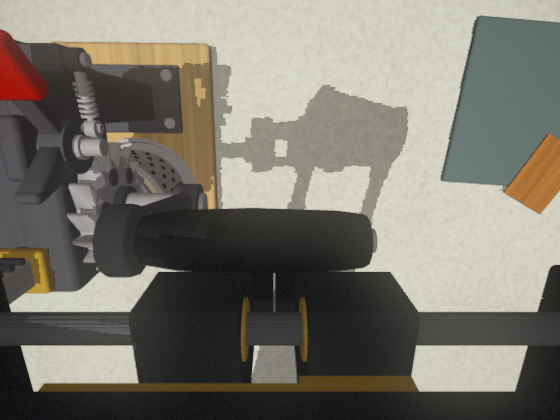

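The handle lies against the fingers at (100–370, 240), the crank is at about 0.9, and the red pad at upper left is still off. I carry on, following the handle down.

```bash
python3 -m inch '[[[0,0,-0.01,1,5,0,1],[0,0,-0.01,1,5,0,1],[0,0,0,1,5,0,1],[0,0,0,1,5,0,1],[0,0,0,2,5,0,1]]]'
python3 -m inch '[[[0,0,0,2,5,0,1],[0,0,0,2,5,0,1],[0,0,0,3,5,0,1],[0,0,0,3,4,0,1],[0,0,0,3,4,0,1]]]'
python3 - <<'E'
from h import *
t,_,_=tool();x=W2P(t)[0]+22.5;print("q est",.75+np.arcsin((x+12)/105))
goal([37,-158,270],-1)
E
```

```text
time_s: 7.88
position: [0.52, -0.0554, 0.2872]
orientation: [0.526, 0.466, 0.525, -0.481]
contact_force: [-5.3, -0.0, 3.7]
gripper_width: 0.0006
time_s: 8.5
position: [0.5426, -0.0533, 0.2765]
orientation: [0.526, 0.464, 0.525, -0.482]
contact_force: [-3.9, -0.8, 2.0]
gripper_width: 0.0005
q est 1.352111673147433
t 8.5 press [  25.  -159.9  276.5] tool axes [[-0.02, 0.99, 0.11], [-0.02, 0.1, -0.99], [-1.0, -0.02, 0.02]] J [-0.13  0.01  1.84 -0.02  1.3   1.34]
turn [-0.002  0.017  0.018] shift mm (now axes) [ 6.3 12.1 -2. ] F [-3.9 -0.8  2. ] w 0.00046388014896663044
```

```bash
python3 -m inch '[[[0,0,0.01,3,4,0,1],[0,0,0.01,3,4,0,1],[0,0,0,3,4,0,1],[0,0,0,2,4,0,1],[0,0,0,0,0,0,1]]]'
python3 - <<'E'
from h import *
import cv2
t,_,_=tool();x=W2P(t)[0]+22.5;print("q est",.75+np.arcsin((x+12)/105))
goal([37,-158,270],-1)
cv2.imwrite("pics/w7.png",eyes.read_camera("wrist"))
a=eyes.read_camera("side")[165:320,225:365]; cv2.imwrite("pics/si7.png",cv2.resize(a,None,fx=3.8,fy=3.8,interpolation=2))
E
```

```text
time_s: 9.12
position: [0.5589, -0.0517, 0.2635]
orientation: [0.53, 0.469, 0.521, -0.477]
contact_force: [-2.7, -1.0, 2.4]
gripper_width: 0.0005
q est 1.5564856697536245
t 9.125 press [  41.3 -160.   263.5] tool axes [[0.0, 0.99, 0.11], [-0.02, 0.11, -0.99], [-1.0, 0.0, 0.02]] J [-0.13  0.04  1.84 -0.02  1.26  1.34]
turn [-0.001  0.017 -0.001] shift mm (now axes) [-6.6 -4.3 -1.9] F [-2.7 -1.   2.4] w 0.0004570320125099918
```

View pics/si7.png

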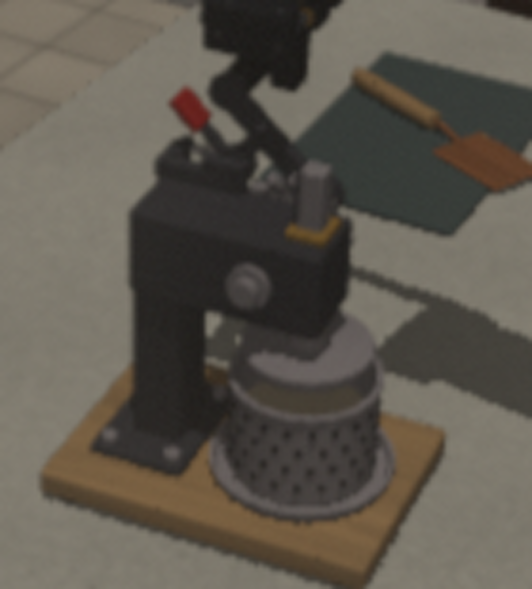

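View pics/w7.png

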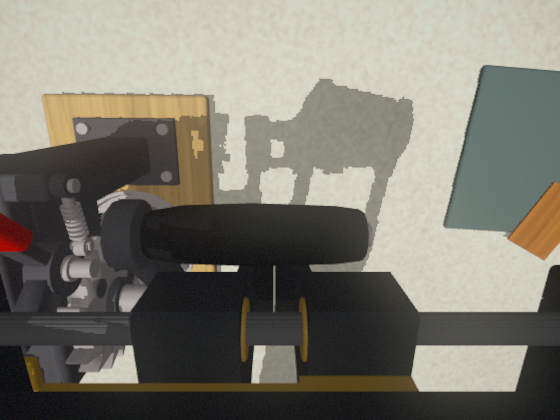

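The plate has risen clear of the rim, with the cheese visible in the gap, and the pawl is still off. I back away.

```bash
python3 -m inch '[[[0,0,0,0,-25,0,1],[0,0,0,-10,-45,10,1],[0,0,0,-40,-40,10,1],[0,0,0,-50,-25,20,1],[0,0,0,0,0,0,1]]]'
python3 - <<'E'
from h import *
import cv2
goal([37,-158,270],-1)
s0=eyes.read_camera("side");cv2.imwrite("pics/side8.png",s0);cv2.imwrite("pics/scene8.png",eyes.read_camera("scene"))
a=s0[165:320,225:365]; cv2.imwrite("pics/si8.png",cv2.resize(a,None,fx=3.8,fy=3.8,interpolation=2))
for q in (1.2,1.35,1.45,1.55,1.65):
  print(q,[proj("side",P2W([-12+105*np.sin(q-.75),y,200+105*np.cos(q-.75)])).round(1) for y in(-107,-199)])
E
```

```text
time_s: 9.85
position: [0.4296, -0.105, 0.3667]
orientation: [0.534, 0.472, 0.518, -0.473]
contact_force: [0.5, -0.3, 0.0]
gripper_width: 0.0006
t 9.85 press [ -92.9 -199.2  366.7] tool axes [[0.02, 0.99, 0.11], [-0.02, 0.11, -0.99], [-1.0, 0.01, 0.02]] J [-0.29 -0.25  1.91 -0.01  1.46  1.18]
turn [-0.     0.019 -0.014] shift mm (now axes) [ 97.8 128.5 -43.1] F [ 0.5 -0.3  0. ] w 0.000642637175262343
1.2 [array([296.6, 182.5]), array([308.6, 169.4])]
1.35 [array([292., 184.]), array([304.1, 170.9])]
1.45 [array([289.2, 185.4]), array([301.4, 172.2])]
1.55 [array([286.7, 187.1]), array([299. , 173.9])]
1.65 [array([284.4, 189. ]), array([296.7, 175.8])]
```

View pics/si8.png

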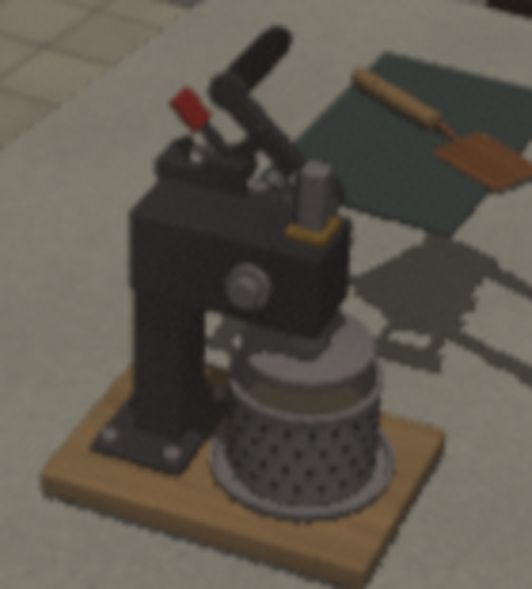

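View pics/scene8.png

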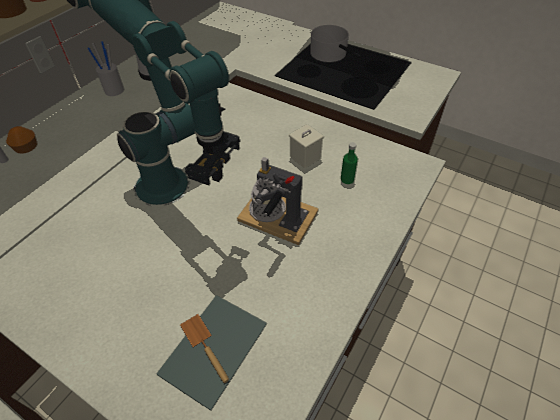

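The handle ends in the side view, (285.5,188) and (299,175), give a crank angle of about 1.55 to 1.6. That puts the plate about 15 mm above the rim. The bystanders haven't moved and the arm is clear, so I hand in.

```bash
python3 -c "
from rig import finish_job
print(finish_job())"
```

```text
the job is handed in; nothing more can be done
None
```

The job is done and handed in at about 10 s of the 43 s allowed; no verdict is reported.

- **Pawl:** I pushed the red pad over with the closed fingertips until it met its stop, at about 14 N. The pawl was off in the side view before I touched the crank, and still off after I let go.
- **Crank:** I pushed the handle round slowly, at about 0.3–0.5 rad/s on average, with about 3–11 N along the push. The crank ended at about 1.55 rad.
- **Plate:** That angle puts the plate about 15 mm above the mould's rim. I worked this out from the handle's position rather than measuring the plate. The last side view shows a clear gap between plate and rim.
- **Bystanders:** The canister, soap bottle and spatula show no change in the last pictures. I judged this by eye and did not measure it.
- **Robot:** It was standing clear of everything, with about zero force at the wrist.

**Disagreements:** My first estimate of the press position from the two fixed cameras had up to 9 mm of disagreement between base corners. I corrected it by about 5 mm from the wrist view. During the pushes the tool also drifted up by as much as 12 mm, and I brought it back with the later moves.

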